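# Lay the standing meeple down and push the organiser drawers shut

### The job

The game is being put away: both drawers of the bamboo organiser are still out, and the red meeple has been left standing in one of them, too tall to pass under the organiser's top. With the fingertips, tip the red meeple over so that it lies down in its drawer, and only then push that drawer in; push both drawers gently and fully shut, flush with the organiser's front. Do not pick anything up, keep every meeple in its drawer, and leave the jar, the timer and the dice tray where they stand.

Things in the scene. Friction and masses are not known exactly. Their poses are not given: they have to be found in the camera images.
- organiser: Bamboo organiser 310 wide (y), 200 deep (x), 60 mm high, plus a 10 mm rim at sides and back; immovable. Origin: on the laminate under the middle of its front face; x runs to its back, y to its left, z up. Its top board starts at the front face (x = 0), underside 50 mm above the laminate. Two drawers side by side, middles at y = +75 and -75 mm, slide out of the front towards -x.
- drawer_left (a joint): How far the left drawer (organiser y = +75 mm) stands out, in m: 0 is fully shut and flush, up to 0.16. It slides with about 1 to 2 N of friction and stays where it is left; pushing its front towards the organiser's +x shuts it.
- drawer_right (a joint): The same for the right drawer (organiser y = -75 mm).
- drawer_left_front (a point): Middle of the outer face of the left drawer's front, 29 mm above the laminate; x points the way it is pushed shut. Front 137 wide, 10 thick, from 9 to 49 mm above the laminate, with a notch 36 wide, 12 mm deep in the middle of its upper edge. Behind it an open tray 124 wide, 168 mm long inside; floor 15 mm and 6 mm thick walls' top 41 mm above the laminate. Nothing sticks out of the front.
- drawer_right_front (a point): The same for the right drawer.
- red_center (a point): Centre of the red acrylic meeple (44 tall, 38 wide, 14 mm thick, 16 g), standing in either drawer, 60 to 70 mm before the organiser's front face, within 10 mm of the drawer's middle line. x: thin way, y: wide way, z: to its head. The thin way lies within 0.35 rad of the organiser's y: it tips sideways, with room on both sides. Standing, its head (17 mm wide) spans 42 to 59 mm above the laminate.
- blue_center (a point): Centre of the blue meeple, same size, lying flat (14 mm high) in the front part of the other drawer.
- yellow_center (a point): Centre of the yellow meeple, same size, lying flat in the left drawer near the edge of the organiser's top board.
- green_center (a point): Centre of the green meeple, same size, lying flat in the left drawer near the edge of the organiser's top board.
- purple_center (a point): Centre of the purple meeple, same size, lying flat in the right drawer near the edge of the organiser's top board.
- orange_center (a point): Centre of the orange meeple, same size, lying flat in the right drawer near the edge of the organiser's top board.
- jar: Frosted glass jar with a bamboo lid, 76 mm across, 92 mm high, beside the organiser's drawers on one side; origin at the centre of its underside. To be left alone.
- timer: Grey plastic timer, 60 x 80 x 34 mm with a small toggle switch on top (53 mm high in all), beside the drawers on the other side; origin at the centre of its underside. To be left alone.
- dice_tray: Black metal dice tray, 130 x 170 x 28 mm, holding two loose 20 mm dice, to the right of the organiser; origin at the centre of its underside. To be left alone.
Things that resemble listed ones, but are neither listed nor needed, are in the scene too. What is shaped like the part that bears blue_center but black, grey or white is not meant.

How it is judged (in metres and radians):
On the way:
1. the red meeple lies down in its drawer while that drawer is still out (angle between red_center's own z axis and vertical above 1.1 rad and z of red_center in the frame of organiser between 0.015 and 0.045 m and ((y of red_center in the frame of organiser above 0 m and value of joint drawer_left above 0.085 m) or (y of red_center in the frame of organiser below 0 m and value of joint drawer_right above 0.085 m))), for 0.2 s.
At the end, for the whole second after the job is handed in: Both drawers are shut to within 4 mm of flush, the red meeple lies down (tipped more than 63 degrees) and at rest, and all six meeples are inside the drawers (value of joint each of drawer_left, drawer_right below 0.004 m and angle between red_center's own z axis and vertical above 1.1 rad and linear speed of meeple_red below 0.02 m/s and x of each of red_center, yellow_center, green_center, purple_center, orange_center, blue_center in the frame of organiser above 0 m and z of each of red_center, yellow_center, green_center, purple_center, orange_center, blue_center in the frame of organiser below 0.045 m); the robot touches nothing.
It fails at once if a meeple is lifted out of its drawer (the red one’s centre over 52 mm, another’s over 45 mm above the laminate) (height (world z) of red_center above 0.052 m or height (world z) of any of yellow_center, green_center, purple_center, orange_center, blue_center above 0.045 m).
It fails at once if a drawer is slammed (pushed in faster than 0.4 m/s) (velocity of joint any of drawer_left, drawer_right below -0.4 m/s).
It fails at once if the jar, the timer or the dice tray is shifted more than 15 mm or tipped (distance of any of jar, timer, dice_tray from where it was at the start of the episode above 0.015 m or angle between any of jar, timer, dice_tray's own z axis and vertical above 0.2 rad).
It also fails if it takes over 64 s, if anything falls off the work surface, if the arm or the gripper's body presses on something with over 40 N, if the wrist force passes 120 N, or if a joint passes its speed limit or range.

### The arm

A 6-joint arm with a two-finger parallel gripper is mounted at the origin on the work surface. World frame = base frame: x ahead of the robot, y to its left, z up, the work surface at z = 0. Lengths are in mm, angles in rad, forces in N, time in s.
With the tool pointing down it reaches from about 300 to 1000 mm from the base axis. Payload 5.1 kg.
Tool frame: the origin (TCP) lies between the finger pads; the fingertips stand 8 mm ahead of it and the grasp point (between the pads) lies 11 mm behind it; z points along the fingers, y is the direction in which the jaws open and shut (so a half turn about z gives the same grasp; the last joint's range is limited). The gripper opens to 95 mm and grips with 3 to 60 N. Pads are 20 mm wide; open, the fingers measure 119 mm over their backs; the gripper's body (75 mm by 180 mm) begins 59 mm behind the grasp point.
Start: joints at [-1.217, 0.124, 1.65, -0, 1.367, -0.083], TCP at [274.945, -588.974, 222.656] pointing down, gripper open.
Joint ranges: [-2.61, 2.61], [-1.02, 2.33], [0.03, 2.71], [-1.35, 4.49], [0.32, 2.68], [-2.91, 2.91]. Speed limits (rad/s): [2.57, 2.57, 3.14, 3.14, 3.14, 3.14].

### API

Orientations are given as a unit quaternion [w, x, y, z].
In Python, from plant import manip gives the robot as it stands.
- The arm moves only by the shell command python3 -m jog 'ROWS'. ROWS is JSON, a list of rows, each an object with "gripper": the opening, from 0 (shut) to 1 (fully open); "dp": the shift along the tool's x, y, z in m, a list of three; "twist": the turn about the tool's z in degrees. A call has exactly 10 rows; each row shifts and turns the commanded pose from where the row before left it, along the tool's axes as they then stand; what a row does not reach is not made up. A row lasts 1/12 s, in which the tool goes at most 41.7 mm and 7.16 degrees, less where a joint would pass 70% of its speed; a pose out of reach is approached as far as the arm can. A call with a gripper value outside its range is refused whole. The fingers move at their own pace and stop on an object; the grip force is fixed at half the most. Time passes only in rows, so rows that do not move let the fingers close, or fill a call up. It gives the time, the measured TCP pose, the force and the opening at its end, in the units of the state.
- manip.observe(): the state, without advancing time (a new reading comes with each control period).
- manip.read_camera(name): name is "scene" or "top"; returns the picture (480x640x3 uint8, blue, green, red); there is no depth.
- manip.camera_info(name): a dict with "fx", "fy", "cx", "cy" (pixels), "k1" (the pictures are not rectified: a ray, as slopes to the right and down, at radius r is drawn at 1 + k1 r^2 times it, then the intrinsics apply), "R" (3x3) and "t" (3): a world point X has camera coordinates R X + t. Camera axes: x right, y down, z forward; pixel columns grow to the right and rows downward; lengths in mm; the calibration is good to about 2 mm. A picture is of the moment at which its call begins. camera_info takes no time and is no camera call.
- manip.job_done(): hands the job in, once; it reports no verdict.
The state is a dict: "time_s": time; "qpos": joint angles; "joint_vel": joint speeds; "joint_efforts": joint torques, N m; "position": TCP position; "tool_rot": TCP orientation; "ft_force": force on the tool from outside, world axes, zero at the start; "moment": the same for the moment, N m; "grip_width": finger opening in mm.
Only numpy, scipy, OpenCV 4.12 (cv2) and the standard library are available. Lean on these libraries where they do the work, as an engineer would, in place of code of your own. Each camera call takes 0.05 s, during which the arm holds its last target.

## Working session

There is one attempt and no reset: what is moved stays moved. The work goes in short steps, Python scripts to look and compute and a shell command to move; the robot and the scene stay as the last step left them, time stands still between calls to the robot, and variables do not carry over. Pictures are saved under pics/ and viewed, and the job is handed in when it is done.

```bash
ls; mkdir -p pics
python3 - <<'E'
from plant import manip
import cv2
for n in("scene","top"):
    cv2.imwrite(f"pics/{n}0.png",manip.read_camera(n)); print(n,manip.camera_info(n))
print(manip.observe())
E
```

```text
pics
scene {'fx': 507.23634971594805, 'fy': 507.23634971594805, 'cx': 314.7596841125629, 'cy': 237.3613880508333, 'k1': -0.007680159978180876, 'R': array([[ 0.69706753,  0.717001  ,  0.00253245],
       [ 0.43746757, -0.42250177, -0.79379744],
       [-0.5680836 ,  0.55443829, -0.60817696]]), 't': array([-379.69165277, -181.43927567, 1356.69170635])}
top {'fx': 433.9175290340763, 'fy': 433.9175290340763, 'cx': 321.7123264339563, 'cy': 236.14254980038785, 'k1': -0.0021961885656560176, 'R': array([[ 0.00730573, -0.9997406 ,  0.02157207],
       [-0.98275859, -0.01116392, -0.184556  ],
       [ 0.18474895, -0.01985182, -0.98258523]]), 't': array([-11.86213697, 555.04520756, 793.23799301])}
{'time_s': 0.1, 'qpos': array([-1.21660778e+00,  1.24403983e-01,  1.65154746e+00,  1.40114921e-05,
        1.36751843e+00, -8.26321342e-02]), 'joint_vel': array([-0.00040607, -0.00368285, -0.00385396,  0.00101287, -0.00284813,
       -0.00086292]), 'joint_efforts': array([ 3.48723297e-04, -4.18884981e+01, -3.61095572e+01,  7.76423584e-02,
        4.61869198e-02, -6.80391781e-05]), 'position': array([ 274.74705551, -588.44240589,  221.52728246]), 'tool_rot': array([-9.30897237e-04,  9.76243005e-01,  2.16676519e-01, -1.20254164e-04]), 'ft_force': array([-0.30109147,  0.13917903, -0.67298439]), 'moment': array([ 0.01421831, -0.04035705,  0.01425222]), 'grip_width': 95.24139676771203}
```

View pics/scene0.png

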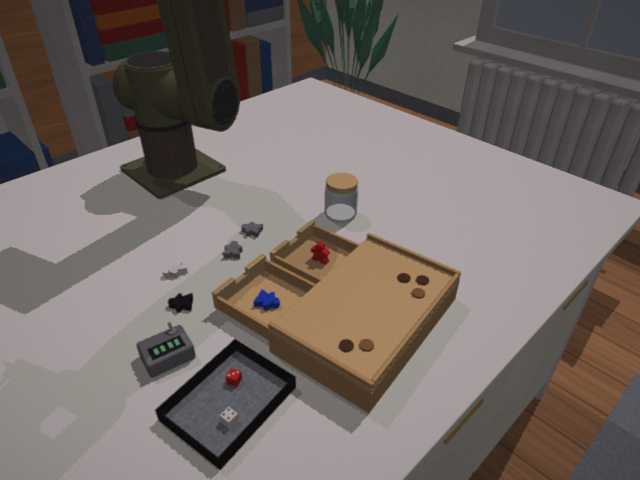

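View pics/top0.png

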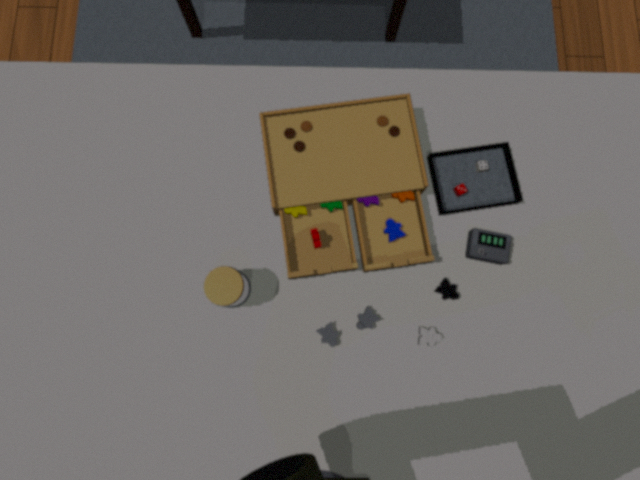

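The red meeple at about (316,238) in the top view stands in the left drawer. The blue one at (394,230) lies in the right drawer. Yellow, green, purple and orange peek out at the board edge, at (295,210), (332,205), (368,199) and (404,195). Next I'll enlarge this area and measure it.

```bash
cat > h.py <<'E'
import numpy as np, cv2
from plant import manip
def ray(n,px):
    c=manip.camera_info(n); K=np.array([[c['fx'],0,c['cx']],[0,c['fy'],c['cy']],[0,0,1.]])
    u=cv2.undistortPoints(np.array(px,float).reshape(-1,1,2),K,np.array([c['k1'],0,0,0.])).reshape(-1,2)
    R=np.array(c['R']);t=np.array(c['t'])
    return -R.T@t, np.c_[u,np.ones(len(u))]@R
def onz(n,px,z):
    o,d=ray(n,px); return o+d*((z-o[2])/d[:,2])[:,None]
def proj(n,X):
    c=manip.camera_info(n); K=np.array([[c['fx'],0,c['cx']],[0,c['fy'],c['cy']],[0,0,1.]])
    return cv2.projectPoints(np.array(X,float).reshape(-1,1,3),cv2.Rodrigues(np.array(c['R']))[0],np.array(c['t']),K,np.array([c['k1'],0,0,0.]))[0].reshape(-1,2)
E
python3 - <<'E'
import cv2
t=cv2.imread('pics/top0.png'); s=cv2.imread('pics/scene0.png')
cv2.imwrite('pics/c1.png',cv2.resize(t[85:285,250:450],None,fx=3,fy=3,interpolation=cv2.INTER_CUBIC))
cv2.imwrite('pics/c2.png',cv2.resize(s[210:360,200:400],None,fx=4,fy=4,interpolation=cv2.INTER_CUBIC))
E
```

```text
(no output)
```

View pics/c1.png

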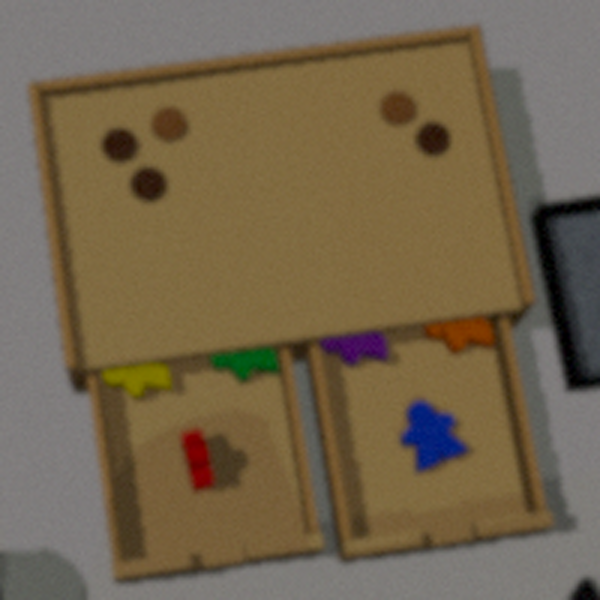

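View pics/c2.png

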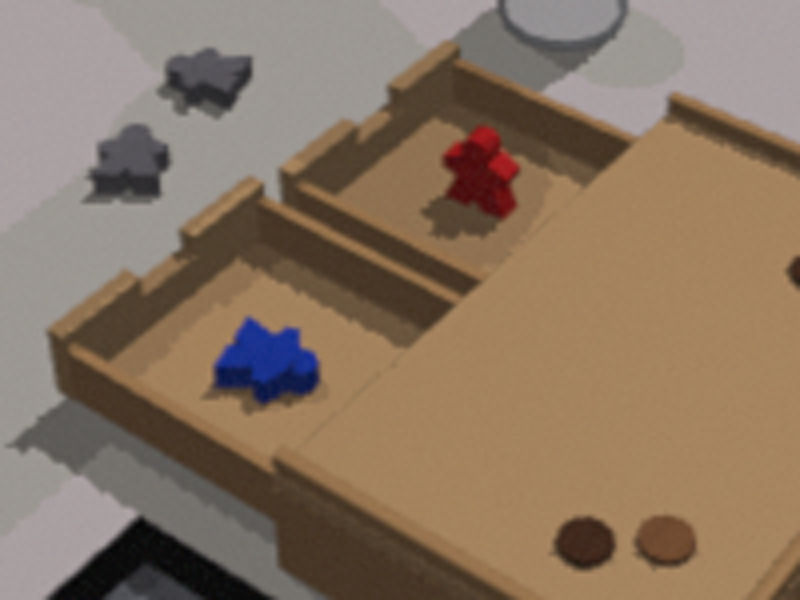

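In the crop, red at (198,460) stands in the left drawer with its wide way roughly along the drawer. Blue at (435,437) lies in the right drawer. The other four flat ones sit at the board edge. The grey, white and black ones outside the drawers are look-alikes.

Run:
```python
from h import *
f=lambda p:[( 250+(x+.5)/3-.5, 85+(y+.5)/3-.5) for x,y in p]
g=lambda p:[( 200+(x+.5)/4-.5, 210+(y+.5)/4-.5) for x,y in p]
np.set_printoptions(precision=1,suppress=True)
print('rim corners z70 FL,BL,BR,FR\n',onz('top',f([(71,375),(32,85),(480,28),(531,303)]),70))
print('board front edge z60\n',onz('top',f([(85,370),(520,311)]),60))
print('fronts outer top z49 L:l,r R:l,r\n',onz('top',f([(117,578),(322,548),(342,558),(550,522)]),49))
print('scene fronts z49\n',onz('scene',g([(455,43),(283,170),(258,180),(50,328)]),49))
print('scene board front L,R z70\n',onz('scene',g([(672,97),(278,460)]),70))
# red
for n in('top','scene'):
    im=manip.read_camera(n); h=cv2.cvtColor(im,cv2.COLOR_BGR2HSV)
    m=cv2.inRange(h,(0,150,60),(8,255,255))|cv2.inRange(h,(172,150,60),(180,255,255))
    N,l,s,c=cv2.connectedComponentsWithStats(m)
    for i in range(1,N):
        if s[i,4]>30: print(n,s[i],c[i],onz(n,c[i],37))
print('red top view head ends z59,arms', onz('top',f([(192,433),(204,488)]),45), onz('top',f([(186,432),(198,430),(194,490),(213,487)]),40))
print('scene head top',onz('scene',g([(485,130)]),59))
```

```text
rim corners z70 FL,BL,BR,FR
 [[ 602.4   87.1   70. ]
 [ 801.6  118.7   70. ]
 [ 848.8 -183.6   70. ]
 [ 654.6 -211.2   70. ]]
board front edge z60
 [[ 608.4   79.    60. ]
 [ 652.2 -206.4   60. ]]
fronts outer top z49 L:l,r R:l,r
 [[ 474.6   56.    49. ]
 [ 495.1  -75.4   49. ]
 [ 488.8  -88.2   49. ]
 [ 513.5 -223.7   49. ]]
scene fronts z49
 [[ 478.4   60.1   49. ]
 [ 496.9  -76.1   49. ]
 [ 494.3  -89.9   49. ]
 [ 510.3 -224.3   49. ]]
scene board front L,R z70
 [[ 608.4   85.5   70. ]
 [ 658.4 -213.9   70. ]]
top [454 184  13  12 101] [460.3 189.5] [[ 657.8 -288.7   37. ]]
top [311 228  11  20 147] [315.7 237.8] [[554.5   4.9  37. ]]
scene [231  41  13  10  60] [237.   44.6] [[-656.1  716.6   37. ]]
scene [236  62  12  38 251] [242.4  80.3] [[-314.   480.6   37. ]]
scene [311 241  19  24 294] [320.2 252.6] [[555.9   4.2  37. ]]
scene [226 368  16  18 183] [233.4 377.5] [[ 679.2 -305.4   37. ]]
red top view head ends z59,arms [[570.5   9.1  45. ]
 [534.1   0.9  45. ]] [[572.2  13.1  40. ]
 [573.6   5.2  40. ]
 [533.5   7.4  40. ]
 [535.6  -5.   40. ]]
scene head top [[552.5   9.3  59. ]]
```

```bash
python3 - <<'E'
from h import *
np.set_printoptions(precision=1,suppress=True)
print('jar',onz('top',[(224,284)],92),'timer',onz('top',[(490,246)],34))
print('tray',onz('top',[(475,178)],28))
E
python3 -m jog '[{"gripper":0,"dp":[0,0,0],"twist":6},{"gripper":0,"dp":[0,0,0],"twist":6},{"gripper":0,"dp":[0,0,0],"twist":4.1},{"gripper":0,"dp":[0.02,-0.03,0],"twist":0},{"gripper":0,"dp":[0.02,-0.03,0],"twist":0},{"gripper":0,"dp":[0.02,-0.03,0],"twist":0},{"gripper":0,"dp":[0.02,-0.03,0],"twist":0},{"gripper":0,"dp":[0.02,-0.03,0],"twist":0},{"gripper":0,"dp":[0.02,-0.03,0],"twist":0},{"gripper":0,"dp":[0.02,-0.03,0],"twist":0}]'
```

```text
jar [[457.6 170.1  92. ]] timer [[ 542.3 -343.6   34. ]]
tray [[ 685.8 -324.    28. ]]
time_s: 1.03
position: [380.9, -358.0, 222.5]
tool_rot: [-0.0, 0.997, 0.078, 0.0]
ft_force: [1.3, -0.2, 0.4]
grip_width: 33.6
```

```bash
python3 -m jog '[{"gripper":0,"dp":[0.0225,-0.033,0],"twist":0},{"gripper":0,"dp":[0.0225,-0.033,0],"twist":0},{"gripper":0,"dp":[0.0225,-0.033,0],"twist":0},{"gripper":0,"dp":[0.0225,-0.033,0],"twist":0},{"gripper":0,"dp":[0.0225,-0.033,0],"twist":0},{"gripper":0,"dp":[0.0225,-0.033,0],"twist":0},{"gripper":0,"dp":[0.0225,-0.033,0],"twist":0},{"gripper":0,"dp":[0.0225,-0.033,0],"twist":0},{"gripper":0,"dp":[0.0225,-0.033,0],"twist":0},{"gripper":0,"dp":[0.0225,-0.033,0],"twist":0}]'
python3 -m jog '[{"gripper":0,"dp":[0.003,-0.0305,0],"twist":0},{"gripper":0,"dp":[0,0,-0.0],"twist":0},{"gripper":0,"dp":[0,0,0.02],"twist":0},{"gripper":0,"dp":[0,0,0.02],"twist":0},{"gripper":0,"dp":[0,0,0.02],"twist":0},{"gripper":0,"dp":[0,0,0.02],"twist":0},{"gripper":0,"dp":[0,0,0.02],"twist":0},{"gripper":0,"dp":[0,0,0],"twist":0},{"gripper":0,"dp":[0,0,0],"twist":0},{"gripper":0,"dp":[0,0,0],"twist":0}]'
python3 - <<'E'
from h import *
s=manip.read_camera('scene');t=manip.read_camera('top')
cv2.imwrite('pics/d1.png',np.hstack([cv2.resize(s[180:330,230:400],(400,353)),cv2.resize(t[150:300,230:400],(400,353))]))
E
```

```text
time_s: 1.87
position: [552.1, 3.2, 222.7]
tool_rot: [0.0, 0.997, 0.078, 0.0]
ft_force: [-0.0, -0.7, 1.7]
grip_width: 0.4
time_s: 2.7
position: [550.6, 31.3, 123.8]
tool_rot: [0.0, 0.997, 0.078, 0.001]
ft_force: [0.8, 0.5, 0.4]
grip_width: 1.0
```

View pics/d1.png

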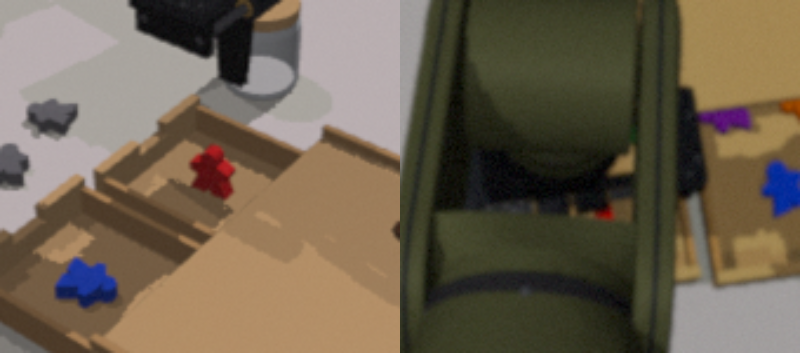

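The fingers are above and to the left of the red meeple, which still stands at (213,172) in the crop. I'll shift 6 mm further left and lower to head height.

```bash
python3 -m jog '[{"gripper":0,"dp":[0.002,-0.006,0],"twist":0},{"gripper":0,"dp":[0,0,0.015],"twist":0},{"gripper":0,"dp":[0,0,0.015],"twist":0},{"gripper":0,"dp":[0,0,0.015],"twist":0},{"gripper":0,"dp":[0,0,0.015],"twist":0},{"gripper":0,"dp":[0,0,0.008],"twist":0},{"gripper":0,"dp":[0,0,0],"twist":0},{"gripper":0,"dp":[0,0,0],"twist":0},{"gripper":0,"dp":[0,0,0],"twist":0},{"gripper":0,"dp":[0,0,0],"twist":0}]'
python3 - <<'E'
from h import *
s=manip.read_camera('scene')
cv2.imwrite('pics/d2.png',cv2.resize(s[200:300,250:370],(720,600),interpolation=cv2.INTER_CUBIC))
E
```

```text
time_s: 3.63
position: [552.1, 38.0, 56.1]
tool_rot: [0.0, 0.997, 0.078, 0.001]
ft_force: [-1.1, -0.9, -0.4]
grip_width: 0.8
```

View pics/d2.png

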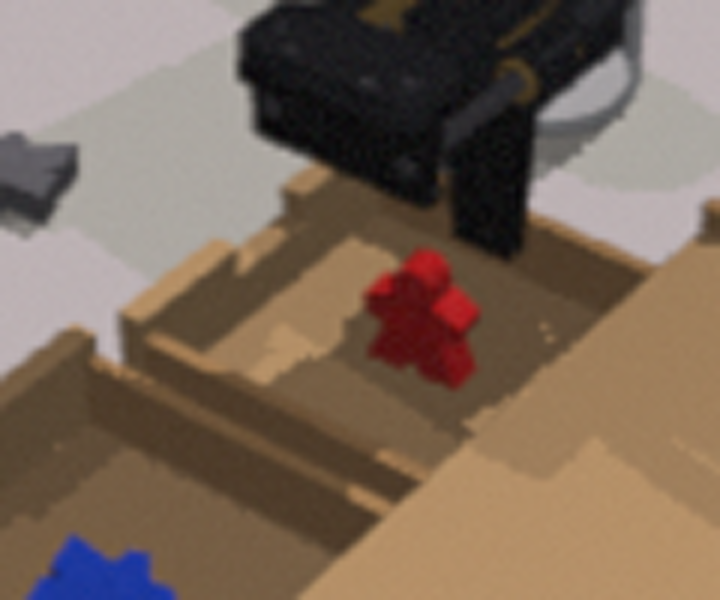

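The fingertips stand just left of the head, level with it: tip at (490,250), head at (430,265). Now the push to the right.

```bash
python3 -m jog '[{"gripper":0,"dp":[0,0.004,0.002],"twist":0},{"gripper":0,"dp":[0,0.004,0],"twist":0},{"gripper":0,"dp":[0,0.004,0],"twist":0},{"gripper":0,"dp":[0,0.004,0],"twist":0},{"gripper":0,"dp":[0,0.004,0],"twist":0},{"gripper":0,"dp":[0,0.004,0],"twist":0},{"gripper":0,"dp":[0,0.004,0],"twist":0},{"gripper":0,"dp":[0,0.003,0],"twist":0},{"gripper":0,"dp":[0,0.003,0],"twist":0},{"gripper":0,"dp":[0,0,0],"twist":0}]'
python3 - <<'E'
from h import *
s=manip.read_camera('scene')
cv2.imwrite('pics/d3.png',cv2.resize(s[200:300,250:370],(720,600),interpolation=cv2.INTER_CUBIC))
E
```

```text
time_s: 4.52
position: [556.4, 3.8, 52.6]
tool_rot: [0.0, 0.997, 0.078, -0.0]
ft_force: [0.7, 0.5, 1.1]
grip_width: 0.6
```

View pics/d3.png

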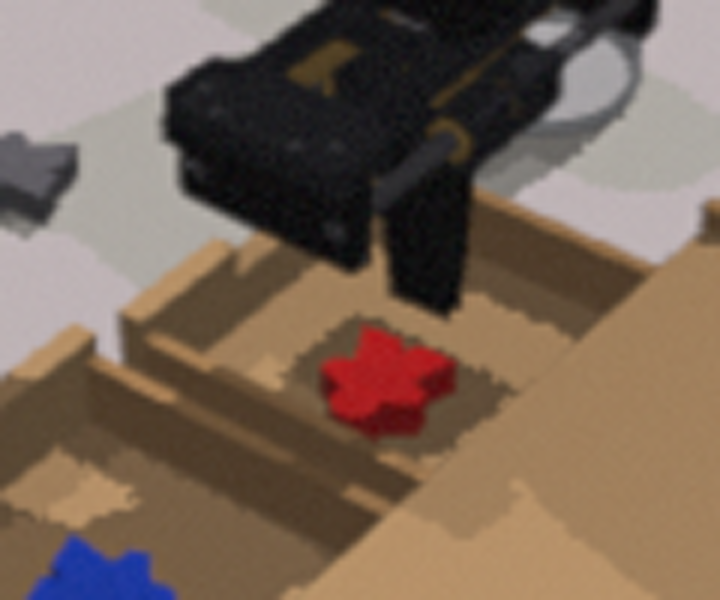

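The red meeple has fallen flat, face up at (390,385) in the crop, and the fingers are clear. Next I'll lift and move to in front of the left drawer.

```bash
python3 -m jog '[{"gripper":0,"dp":[0,0,-0.02],"twist":0},{"gripper":0,"dp":[0,0,-0.03],"twist":0},{"gripper":0,"dp":[0,0,-0.03],"twist":0},{"gripper":0,"dp":[-0.02,0,0],"twist":0},{"gripper":0,"dp":[-0.02,0.003,0],"twist":0},{"gripper":0,"dp":[-0.02,0,0],"twist":0},{"gripper":0,"dp":[-0.02,0,0],"twist":0},{"gripper":0,"dp":[-0.02,0,0],"twist":0},{"gripper":0,"dp":[-0.01,0,0],"twist":0},{"gripper":0,"dp":[0,0,0],"twist":0}]'
python3 -m jog '[{"gripper":0,"dp":[0,0,0.02],"twist":0},{"gripper":0,"dp":[0,0,0.02],"twist":0},{"gripper":0,"dp":[0,0,0.02],"twist":0},{"gripper":0,"dp":[0,0,0.02],"twist":0},{"gripper":0,"dp":[0,0,0.01],"twist":0},{"gripper":0,"dp":[0,0,0.01],"twist":0},{"gripper":0,"dp":[0,0,0],"twist":0},{"gripper":0,"dp":[0,0,0],"twist":0},{"gripper":0,"dp":[0,0,0],"twist":0},{"gripper":0,"dp":[0,0,0],"twist":0}]'
python3 - <<'E'
from h import *
s=manip.read_camera('scene')
cv2.imwrite('pics/d4.png',cv2.resize(s[180:330,210:390],(720,600),interpolation=cv2.INTER_CUBIC))
E
```

```text
time_s: 5.4
position: [446.4, -15.6, 132.3]
tool_rot: [-0.0, 0.997, 0.078, -0.0]
ft_force: [-0.2, -0.1, 0.7]
grip_width: 0.2
time_s: 6.23
position: [449.2, -15.8, 33.9]
tool_rot: [0.0, 0.997, 0.078, 0.001]
ft_force: [0.1, 0.5, 0.5]
grip_width: 0.7
```

View pics/d4.png

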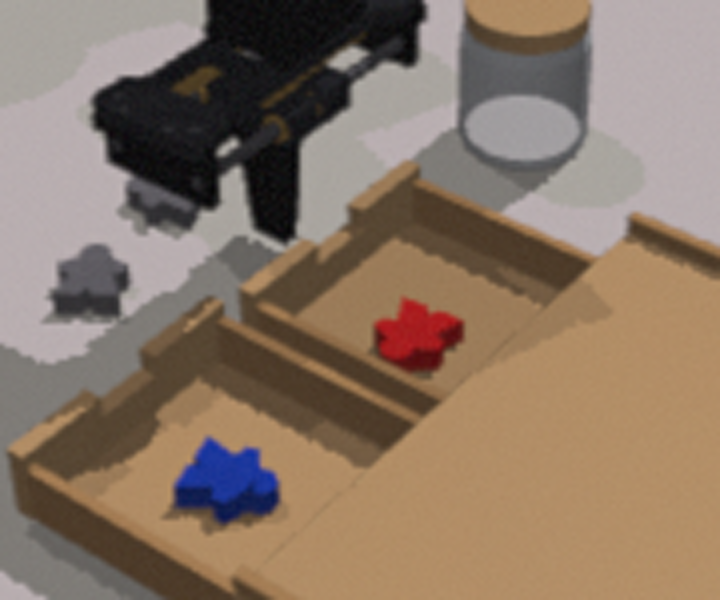

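Red lies flat in the left drawer at (420,335) in the crop, and the fingers stand in front of that drawer's front at (275,235). Pushing gently.

```bash
python3 -m jog '[{"gripper":0,"dp":[0.009,0,0],"twist":0},{"gripper":0,"dp":[0.008,0,0],"twist":0},{"gripper":0,"dp":[0.005,0,0],"twist":0},{"gripper":0,"dp":[0.005,0,0],"twist":0},{"gripper":0,"dp":[0.006,0,0],"twist":0},{"gripper":0,"dp":[0.007,0,0],"twist":0},{"gripper":0,"dp":[0.008,0,0],"twist":0},{"gripper":0,"dp":[0.008,0,0],"twist":0},{"gripper":0,"dp":[0.008,0,0],"twist":0},{"gripper":0,"dp":[0.008,0,0],"twist":0}]'
python3 - <<'E'
from h import *
s=manip.read_camera('scene')
cv2.imwrite('pics/d5.png',cv2.resize(s[180:330,210:390],(720,600),interpolation=cv2.INTER_CUBIC))
E
```

```text
time_s: 7.12
position: [519.9, -4.3, 32.4]
tool_rot: [-0.0, 0.997, 0.078, -0.0]
ft_force: [-3.0, 0.3, -0.1]
grip_width: 0.4
```

View pics/d5.png

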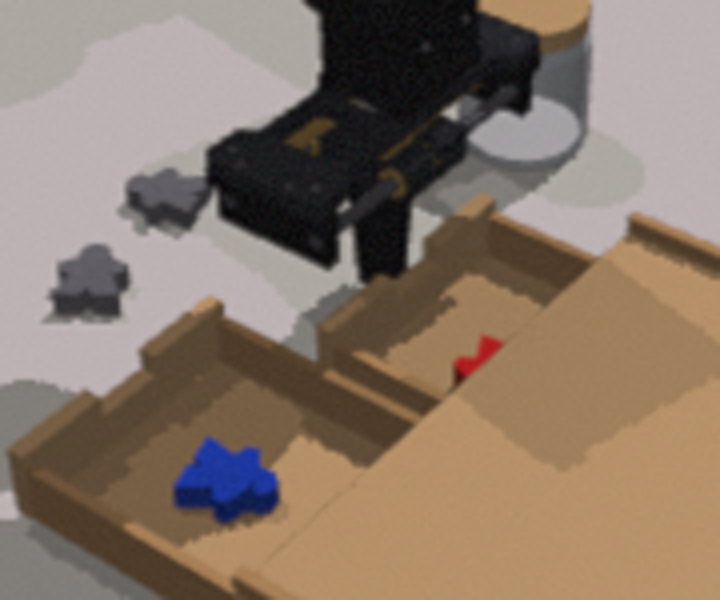

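The left drawer is sliding in, with red carried under the board edge at (480,360) in the crop. I'll continue.

```bash
python3 -m jog '[{"gripper":0,"dp":[0.008,0,0],"twist":0},{"gripper":0,"dp":[0.008,0,0],"twist":0},{"gripper":0,"dp":[0.008,0,0],"twist":0},{"gripper":0,"dp":[0.008,0,0],"twist":0},{"gripper":0,"dp":[0.008,0,0],"twist":0},{"gripper":0,"dp":[0.008,0,0],"twist":0},{"gripper":0,"dp":[0.008,0,0],"twist":0},{"gripper":0,"dp":[0.008,0,0],"twist":0},{"gripper":0,"dp":[0.007,0,0],"twist":0},{"gripper":0,"dp":[0.005,0,0],"twist":0}]'
python3 -m jog '[{"gripper":0,"dp":[0.003,0,0],"twist":0},{"gripper":0,"dp":[0.003,0,0],"twist":0},{"gripper":0,"dp":[0.002,0,0],"twist":0},{"gripper":0,"dp":[0.001,0,0],"twist":0},{"gripper":0,"dp":[0.001,0,0],"twist":0},{"gripper":0,"dp":[0.001,0,0],"twist":0},{"gripper":0,"dp":[0,0,0],"twist":0},{"gripper":0,"dp":[0,0,0],"twist":0},{"gripper":0,"dp":[0,0,0],"twist":0},{"gripper":0,"dp":[0,0,0],"twist":0}]'
python3 - <<'E'
from h import *
s=manip.read_camera('scene')
cv2.imwrite('pics/d6.png',cv2.resize(s[180:330,230:410],(720,600),interpolation=cv2.INTER_CUBIC))
E
```

```text
time_s: 8.0
position: [595.2, 7.5, 32.7]
tool_rot: [-0.0, 0.997, 0.078, 0.0]
ft_force: [-0.5, -1.0, -1.1]
grip_width: 0.5
time_s: 8.83
position: [605.4, 9.0, 32.9]
tool_rot: [0.0, 0.997, 0.078, 0.0]
ft_force: [-0.2, 0.8, -0.2]
grip_width: 0.6
```

View pics/d6.png

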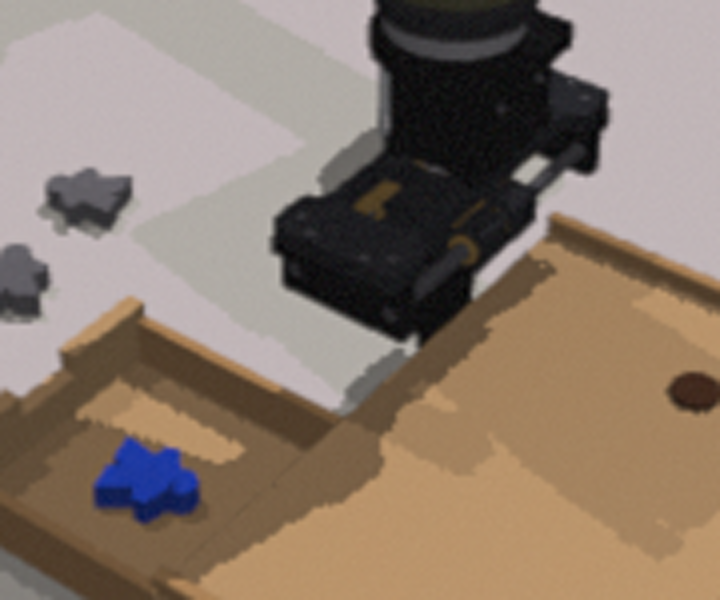

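Not at the stop yet: the wrist shows no force. I'll keep on in 1 mm rows.

```bash
python3 -m jog '[{"gripper":0,"dp":[0.001,0,0],"twist":0},{"gripper":0,"dp":[0.001,0,0],"twist":0},{"gripper":0,"dp":[0.001,0,0],"twist":0},{"gripper":0,"dp":[0.001,0,0],"twist":0},{"gripper":0,"dp":[0,0,0],"twist":0},{"gripper":0,"dp":[0,0,0],"twist":0},{"gripper":0,"dp":[0,0,0],"twist":0},{"gripper":0,"dp":[0,0,0],"twist":0},{"gripper":0,"dp":[0,0,0],"twist":0},{"gripper":0,"dp":[0,0,0],"twist":0}]'
```

```text
time_s: 9.72
position: [605.7, 9.1, 32.8]
tool_rot: [0.0, 0.997, 0.078, -0.005]
ft_force: [-14.5, -3.0, 11.1]
grip_width: 0.1
```

```bash
python3 -m jog '[{"gripper":0,"dp":[0.001,0,0],"twist":0},{"gripper":0,"dp":[0.001,0,0],"twist":0},{"gripper":0,"dp":[0,0,0],"twist":0},{"gripper":0,"dp":[0,0,0],"twist":0},{"gripper":0,"dp":[0,0,0],"twist":0},{"gripper":0,"dp":[0,0,0],"twist":0},{"gripper":0,"dp":[0,0,0],"twist":0},{"gripper":0,"dp":[0,0,0],"twist":0},{"gripper":0,"dp":[0,0,0],"twist":0},{"gripper":0,"dp":[0,0,0],"twist":0}]'
```

```text
time_s: 10.55
position: [605.6, 9.1, 32.8]
tool_rot: [0.0, 0.997, 0.078, -0.007]
ft_force: [-22.5, -5.0, 17.0]
grip_width: 0.7
```

Stopped against something at TCP x ≈ 605.6 with about 23 N. Backing off to check that it is flush.

```bash
python3 -m jog '[{"gripper":0,"dp":[-0.006,0,0],"twist":0},{"gripper":0,"dp":[-0.015,0,0],"twist":0},{"gripper":0,"dp":[-0.03,0,0],"twist":0},{"gripper":0,"dp":[-0.03,0,-0.02],"twist":0},{"gripper":0,"dp":[-0.03,0,-0.02],"twist":0},{"gripper":0,"dp":[-0.03,0.02,-0.02],"twist":0},{"gripper":0,"dp":[-0.03,0.03,-0.02],"twist":0},{"gripper":0,"dp":[0,0.035,0],"twist":0},{"gripper":0,"dp":[0,0.035,0],"twist":0},{"gripper":0,"dp":[0,0.03,0],"twist":0}]'
python3 - <<'E'
from h import *
s=manip.read_camera('scene');t=manip.read_camera('top')
cv2.imwrite('pics/d7.png',cv2.resize(s[200:350,220:400],(720,600),interpolation=cv2.INTER_CUBIC))
cv2.imwrite('pics/d7t.png',cv2.resize(t[180:300,250:430],(780,520),interpolation=cv2.INTER_CUBIC))
E
```

```text
time_s: 11.38
position: [468.9, -163.2, 112.1]
tool_rot: [0.001, 0.997, 0.078, 0.002]
ft_force: [-0.4, -0.9, -0.5]
grip_width: 0.7
```

View pics/d7.png

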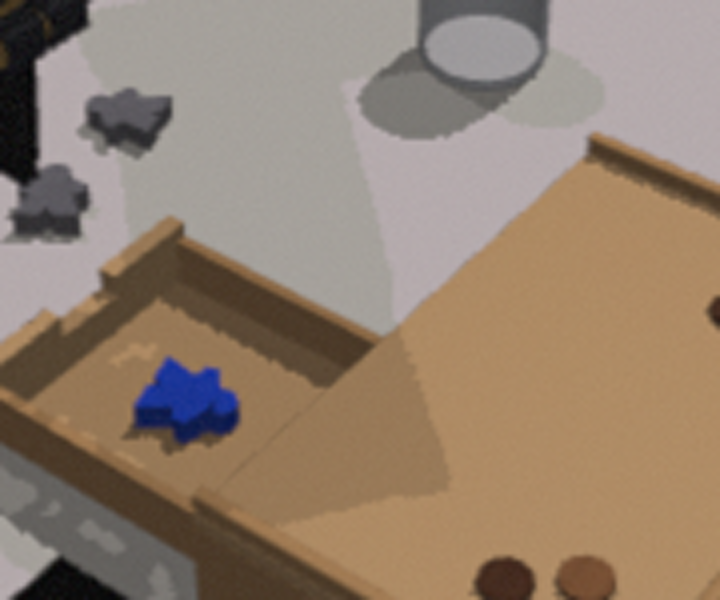

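View pics/d7t.png

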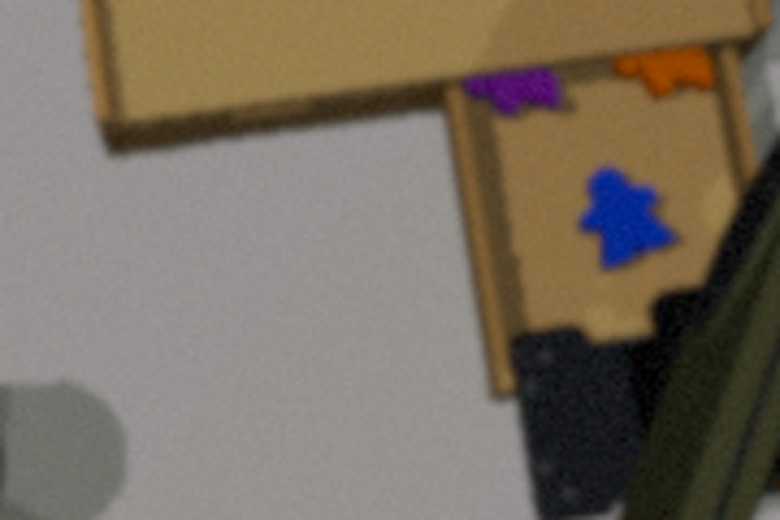

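The left drawer's front is flush along the board edge in both views, with no gap at (400,330) or at (280,115). Now the right drawer: back a little, down, then push.

```bash
python3 -m jog '[{"gripper":0,"dp":[-0.008,0,0],"twist":0},{"gripper":0,"dp":[0,0,0.016],"twist":0},{"gripper":0,"dp":[0,0,0.02],"twist":0},{"gripper":0,"dp":[0,0,0.02],"twist":0},{"gripper":0,"dp":[0,0,0.015],"twist":0},{"gripper":0,"dp":[0,0,0.008],"twist":0},{"gripper":0,"dp":[0,0,0],"twist":0},{"gripper":0,"dp":[0,0,0],"twist":0},{"gripper":0,"dp":[0,0,0],"twist":0},{"gripper":0,"dp":[0,0,0],"twist":0}]'
python3 - <<'E'
from h import *
s=manip.read_camera('scene')
cv2.imwrite('pics/d8.png',cv2.resize(s[210:360,150:330],(720,600),interpolation=cv2.INTER_CUBIC))
E
```

```text
time_s: 12.32
position: [461.3, -162.4, 32.8]
tool_rot: [0.001, 0.997, 0.078, 0.001]
ft_force: [-0.3, -0.2, 0.5]
grip_width: 0.5
```

View pics/d8.png

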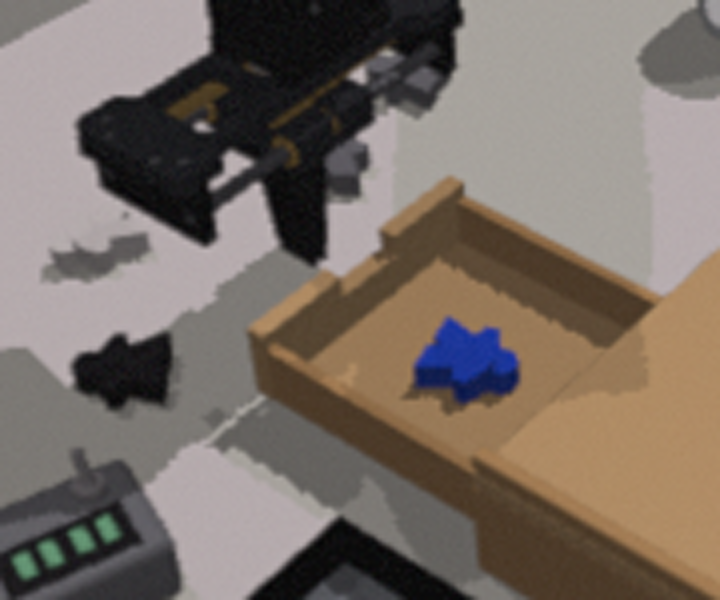

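The fingers, at (305,260), face the middle of the right drawer's front. Pushing.

```bash
python3 -m jog '[{"gripper":0,"dp":[0.01,0,0],"twist":0},{"gripper":0,"dp":[0.008,0,0],"twist":0},{"gripper":0,"dp":[0.005,0,0],"twist":0},{"gripper":0,"dp":[0.005,0,0],"twist":0},{"gripper":0,"dp":[0.005,0,0],"twist":0},{"gripper":0,"dp":[0.007,0,0],"twist":0},{"gripper":0,"dp":[0.008,0,0],"twist":0},{"gripper":0,"dp":[0.008,0,0],"twist":0},{"gripper":0,"dp":[0.008,0,0],"twist":0},{"gripper":0,"dp":[0.008,0,0],"twist":0}]'
python3 -m jog '[{"gripper":0,"dp":[0.008,0,0],"twist":0},{"gripper":0,"dp":[0.008,0,0],"twist":0},{"gripper":0,"dp":[0.008,0,0],"twist":0},{"gripper":0,"dp":[0.008,0,0],"twist":0},{"gripper":0,"dp":[0.008,0,0],"twist":0},{"gripper":0,"dp":[0.008,0,0],"twist":0},{"gripper":0,"dp":[0.008,0,0],"twist":0},{"gripper":0,"dp":[0.008,0,0],"twist":0},{"gripper":0,"dp":[0.008,0,0],"twist":0},{"gripper":0,"dp":[0.008,0,0],"twist":0}]'
```

```text
time_s: 13.2
position: [532.1, -150.8, 31.2]
tool_rot: [-0.0, 0.997, 0.078, -0.0]
ft_force: [-0.4, -1.5, 0.5]
grip_width: 0.2
time_s: 14.03
position: [611.1, -138.4, 31.2]
tool_rot: [-0.0, 0.997, 0.078, -0.0]
ft_force: [-2.3, -0.1, -1.4]
grip_width: 0.3
```

```bash
python3 -m jog '[{"gripper":0,"dp":[0.004,0,0],"twist":0},{"gripper":0,"dp":[0.003,0,0],"twist":0},{"gripper":0,"dp":[0.002,0,0],"twist":0},{"gripper":0,"dp":[0.002,0,0],"twist":0},{"gripper":0,"dp":[0.001,0,0],"twist":0},{"gripper":0,"dp":[0.001,0,0],"twist":0},{"gripper":0,"dp":[0.001,0,0],"twist":0},{"gripper":0,"dp":[0.001,0,0],"twist":0},{"gripper":0,"dp":[0,0,0],"twist":0},{"gripper":0,"dp":[0,0,0],"twist":0}]'
```

```text
time_s: 14.87
position: [625.5, -136.3, 31.6]
tool_rot: [0.0, 0.997, 0.078, 0.0]
ft_force: [0.3, 0.1, 0.1]
grip_width: 0.2
```

```bash
python3 -m jog '[{"gripper":0,"dp":[0.001,0,0],"twist":0},{"gripper":0,"dp":[0.001,0,0],"twist":0},{"gripper":0,"dp":[0.001,0,0],"twist":0},{"gripper":0,"dp":[0,0,0],"twist":0},{"gripper":0,"dp":[0,0,0],"twist":0},{"gripper":0,"dp":[0,0,0],"twist":0},{"gripper":0,"dp":[0,0,0],"twist":0},{"gripper":0,"dp":[0,0,0],"twist":0},{"gripper":0,"dp":[0,0,0],"twist":0},{"gripper":0,"dp":[0,0,0],"twist":0}]'
```

```text
time_s: 15.7
position: [628.3, -135.8, 31.4]
tool_rot: [0.0, 0.997, 0.078, 0.0]
ft_force: [-0.7, -0.2, 0.3]
grip_width: 0.3
```

```bash
python3 -m jog '[{"gripper":0,"dp":[0.001,0,0],"twist":0},{"gripper":0,"dp":[0.001,0,0],"twist":0},{"gripper":0,"dp":[0.001,0,0],"twist":0},{"gripper":0,"dp":[0,0,0],"twist":0},{"gripper":0,"dp":[0,0,0],"twist":0},{"gripper":0,"dp":[0,0,0],"twist":0},{"gripper":0,"dp":[0,0,0],"twist":0},{"gripper":0,"dp":[0,0,0],"twist":0},{"gripper":0,"dp":[0,0,0],"twist":0},{"gripper":0,"dp":[0,0,0],"twist":0}]'
```

```text
time_s: 16.53
position: [628.5, -135.7, 31.4]
tool_rot: [-0.0, 0.997, 0.078, -0.004]
ft_force: [-10.5, -1.2, 7.4]
grip_width: 0.4
```

This stop gives TCP x in the organiser frame ≈ −13.7, against −14 for the left drawer. Backing off to check.

```bash
python3 -m jog '[{"gripper":0,"dp":[-0.005,0,0],"twist":0},{"gripper":0,"dp":[-0.015,0,0],"twist":0},{"gripper":0,"dp":[-0.03,0,0],"twist":0},{"gripper":0,"dp":[-0.03,0,-0.02],"twist":0},{"gripper":0,"dp":[-0.03,0,-0.02],"twist":0},{"gripper":0,"dp":[-0.03,0,-0.03],"twist":0},{"gripper":0,"dp":[-0.03,0,-0.03],"twist":0},{"gripper":0,"dp":[-0.03,0,0],"twist":0},{"gripper":0,"dp":[-0.03,0,0],"twist":0},{"gripper":0,"dp":[0,0,0],"twist":0}]'
python3 - <<'E'
from h import *
np.set_printoptions(precision=1,suppress=True)
s=manip.read_camera('scene');t=manip.read_camera('top')
cv2.imwrite('pics/d9.png',s)
cv2.imwrite('pics/d9c.png',np.hstack([cv2.resize(s[220:380,230:410],(400,356),interpolation=cv2.INTER_CUBIC),cv2.resize(t[180:300,250:430],(400,267),interpolation=cv2.INTER_CUBIC)[:356] if 0 else cv2.resize(t[100:260,260:440],(400,356),interpolation=cv2.INTER_CUBIC)]))
E
```

```text
time_s: 17.37
position: [401.7, -171.0, 130.2]
tool_rot: [0.0, 0.997, 0.077, -0.0]
ft_force: [-0.2, 0.4, -0.8]
grip_width: 0.7
```

View pics/d9c.png

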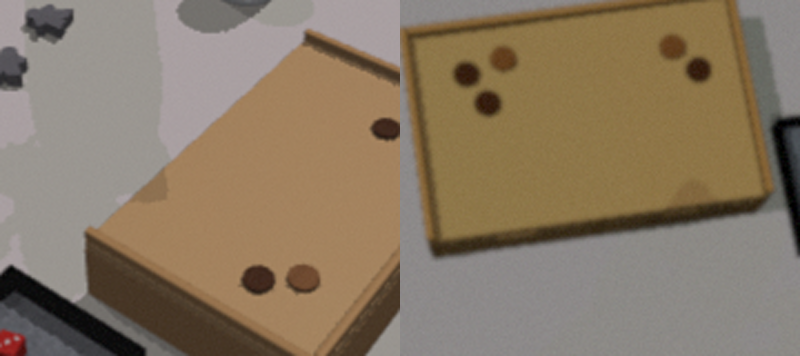

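View pics/d9.png

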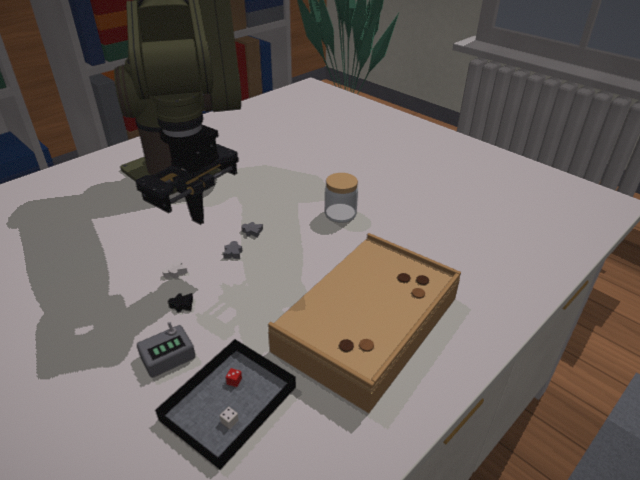

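Both fronts lie on one straight line with the organiser's face. The jar at (341,197), the timer at (166,350) and the tray at (228,400) look the same as at the start, and the arm is clear.

```bash
python3 -c "
from plant import manip
print(manip.job_done())"
```

```text
the job is handed in; nothing more can be done
None
```

I tipped the red meeple onto its side with the closed fingertips while the left drawer was still about 134 mm out. Then I pushed the left drawer and after it the right one gently to their stops, backed the arm clear and handed the job in after about 17.5 s.

**Meeple:** the picture after tipping showed red lying flat in the left drawer.

**Drawers:** both stops were at the same depth, with the tool 14.0 and 13.7 mm in front of the organiser's face. They took about 23 N on the left and 11 N on the right. In the last pictures from both cameras, both fronts are flush.

**Left alone:** by eye, the jar, the timer and the dice tray stand where they did at the start.

**Not checked:** with the drawers shut, the meeples can't be seen. That all six still lie inside is inferred from the pictures taken before each drawer was closed. No check failed. Both stops also showed an upward wrist force I did not explain, 17 N on the left and 7 N on the right.

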